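# Line up pulled capacitors by height and stack the emptied trays

## Robot

A 7-joint arm with a two-finger parallel gripper is mounted at the origin on the work surface. World frame = base frame: x ahead of the robot, y to its left, z up, the work surface at z = 0. Lengths are in m, angles in rad, forces in N, time in s.
With the tool pointing down it reaches from about 0.425 to 1.025 m from the base axis. Payload 3.6 kg.
Tool frame: the origin (TCP) lies midway between the tips of the shut fingers; the grasp point (between the pads) lies 19 mm behind it; z points along the fingers, y is the line along which they close (so a half turn about z gives the same grasp; the last joint's range is limited). The gripper opens to 85 mm and grips with 20 to 120 N. Pads are 22 mm wide; open, the fingers measure 114 mm over their backs; the gripper's body (76 mm by 85 mm) begins 54 mm behind the grasp point. The pads swing forward as they close: fully open they stand 13 mm farther back than shut.
Start: joints at [-1.27, 0.591, 0.048, 1.609, -0.033, 0.943, -0.034], TCP at [0.278, 0.67, 0.231] pointing down, gripper open.
Joint ranges: [-2.69, 2.69], [-0.47, 2.24], [-1.27, 1.36], [0.19, 2.51], [-1.53, 4.68], [0.08, 2.07], [-3.09, 3.09]. Speed limits (rad/s): [2.57, 2.57, 3.14, 3.14, 3.14, 3.14, 3.14].

## Interface

Orientations are given as a rotation vector (axis times angle).
In Python, from cell import bot gives the robot as it stands. The module is installed in compiled form; this text tells all that it offers.
- The arm moves only by the tool drive_tool, never from a script. Its argument "motion" is one flat list of numbers, 7 for each row, row after row: the finger opening in cm, from 0 to 8.54, then the shift along the world's x, y, z in cm, then the turn, a rotation vector about the world's x, y, z in rad. A call has 1 to 12 rows; each row is the pose to reach, as a shift and turn from the pose commanded when the call began; what a row does not reach only later rows make up. A row lasts 1/8 s, in which the tool goes at most 62.5 mm and 10.7 degrees, less where a joint would pass 70% of its speed; a pose out of reach is approached as far as the arm can. A call with a gripper value outside its range is refused whole. The fingers move at their own pace and stop on an object; the grip force is fixed at half the most. Time passes only in rows, so rows that repeat a pose let the fingers close. It gives the time, the measured TCP pose, the force, the opening and the grip force at its end, in the units of the state.
- bot.state(): the state, without advancing time (a new reading comes with each control period).
- bot.read_camera(name): name is "scene" or "top" or "wrist"; returns a dict with "image" (400x640x3 uint8, red, green, blue), "fx", "fy", "cx", "cy" (pixels), "R" (3x3) and "t" (3): a world point X has camera coordinates R X + t. Camera axes: x right, y down, z forward; pixel columns grow to the right and rows downward; lengths in m; the calibration is good to about 2 mm. A picture is of the moment at which its call begins. There is no depth.
- bot.hand_in(): hands the job in; it is judged then, once.
The state is a dict: "time_s": time; "joint_positions": joint angles; "qvel": joint speeds; "effort": joint torques, N m; "eef_pos": TCP position; "tool_rot": TCP orientation; "force": force on the tool from outside, world axes, zero at the start; "torque": the same for the moment, N m; "finger_gap": finger opening in m; "grip_force": force on a finger pad.
Only numpy, scipy, OpenCV 4.12 (cv2) and the standard library are available. Lean on these libraries where they do the work, as an engineer would, in place of code of your own. Each camera call takes 0.05 s, during which the arm holds its last target. There are 200 camera calls.

## Task

Stand the four black capacitors from the two blue trays, pins up, one to each bay of the long light-grey row tray in order of height, with the tallest in the bay at the yellow meter's end and the shortest at the other end. Stack the two emptied blue trays squarely, one on top of the other, on the bench. Do not knock over the white alcohol bottle.

Things in the scene. Friction and masses are not known exactly. Their poses are not given: they have to be found in the camera images.
- cap_1: The shortest and thinnest of the four capacitors: plain black cylinder 22 mm across and 38 mm tall with a grey stripe down its side, about 25 g, standing upright with its two short steel solder pins (5 mm more) pointing up. Origin: centre of its flat underside; z up along its axis. Starts at one end of a blue tray, on the tray's floor
- cap_2: The second shortest of the four capacitors: plain black cylinder 25 mm across and 47 mm tall with a grey stripe down its side, about 35 g, standing upright with its two short steel solder pins (5 mm more) pointing up. Origin: centre of its flat underside; z up along its axis. Starts at one end of a blue tray, on the tray's floor
- cap_3: The second tallest of the four capacitors: plain black cylinder 30 mm across and 56 mm tall with a grey stripe down its side, about 55 g, standing upright with its two short steel solder pins (5 mm more) pointing up. Origin: centre of its flat underside; z up along its axis. Starts at one end of a blue tray, on the tray's floor
- cap_4: The tallest and thickest of the four capacitors: plain black cylinder 35 mm across and 66 mm tall with a grey stripe down its side, about 90 g, standing upright with its two short steel solder pins (5 mm more) pointing up. Origin: centre of its flat underside; z up along its axis. Starts at one end of a blue tray, on the tray's floor
- tray_a: One of two identical loose blue parts trays, open on top: 130 mm long (its y axis), 60 mm wide (its x axis), 16 mm high, walls and floor 3 mm thick, flat bottom, about 70 g. Origin: centre of its underside. It stands on the bench and starts with two capacitors on its floor, about 35 mm either side of its middle along y. It can be lifted with the fingers across its 60 mm width
- tray_b: One of two identical loose blue parts trays, open on top: 130 mm long (its y axis), 60 mm wide (its x axis), 16 mm high, walls and floor 3 mm thick, flat bottom, about 70 g. Origin: centre of its underside. It stands on the bench and starts with two capacitors on its floor, about 35 mm either side of its middle along y. It can be lifted with the fingers across its 60 mm width
- row_tray: Long low light-grey tray, fixed to the bench, open on top, with four square bays in one row: 235 mm long (its y axis), 61 mm wide (its x axis), 16 mm high, floor and walls 3 mm thick, dividers a little lower (14 mm). Origin: centre of its underside. Each bay is 55 mm square inside; bay centres are at y = -87, -29, +29 and +87 mm on its y axis, x = 0, bay floor 3 mm above the origin
- meter: Yellow handheld capacitance meter, 165 x 80 x 34 mm, fixed, leaning on its prop (up to 90 mm high at the far end), beyond one of the two ends of the row tray, about 205 mm along the row from its middle. A green circuit board in a holder lies beyond the other end. Origin: under its centre, at bench level
- alcohol_bottle: White plastic alcohol dispenser with a steel dish top, loose, standing on the bench between the two blue trays: 48 mm across, 110 mm high, 150 g. Origin: centre of its underside; z up
There are look-alikes about, which are no part of the job. Leave any red look-alike of the cap_2 alone.

How it is judged:
By the outcome, as a careful person would: the job done as asked, in the order asked, and still so for the second after the job is handed in, with the robot touching nothing.
It also fails if it takes over 120 s, if anything falls off the work surface, if the arm or the gripper's body presses on something with over 40 N, if the wrist force passes 120 N, or if a joint passes its speed limit or range.

## Working session

There is one attempt and no reset: what is moved stays moved. The work goes in short steps, Python scripts to look and compute and a tool call to move; the robot and the scene stay as the last step left them, time stands still between calls to the robot, and variables do not carry over. Pictures are saved under pics/ and viewed, at most 14 in all, crops included, and the job is handed in when it is done.

Besides the shell and the picture viewer there is one more tool, called after "Emit:" as name(argument=value, ...) on one line, values as JSON. drive_tool: Moves the arm, as the interface text tells. Its arguments: {"type":"object","properties":{"motion":{"type":"array","items":{"type":"number"}}},"required":["motion"]}

```bash
mkdir -p pics; cat > h.py <<'E'
import numpy as np, cv2
from cell import bot
def snap(cam,name,crop=None,s=1):
    d=bot.read_camera(cam); im=cv2.cvtColor(d["image"],cv2.COLOR_RGB2BGR)
    if crop: im=im[crop[1]:crop[3],crop[0]:crop[2]]
    if s!=1: im=cv2.resize(im,None,fx=s,fy=s,interpolation=cv2.INTER_CUBIC)
    cv2.imwrite(f"pics/{name}.png",im); return d
def w(d,u,v,z):
    c=-d["R"].T@d["t"]; r=d["R"].T@np.array([(u-d["cx"])/d["fx"],(v-d["cy"])/d["fy"],1])
    return (c+r*(z-c[2])/r[2])[:2]
def px(d,X):
    p=d["R"]@np.array(X)+d["t"]; return d["fx"]*p[0]/p[2]+d["cx"],d["fy"]*p[1]/p[2]+d["cy"]
E
python3 - <<'E'
from h import *
for c in("top","scene"):
    d=snap(c,c+"0"); print(c,-d["R"].T@d["t"],d["R"].round(3).tolist(),d["fx"],d["cx"],d["cy"])
s=bot.state(); print(s["eef_pos"],s["tool_rot"],s["finger_gap"],s["time_s"])
E
```

```text
top [0.46556204 0.00851025 0.92558824] [[-0.025, -1.0, 0.011], [-0.989, 0.023, -0.147], [0.147, -0.015, -0.989]] 488.81123086311794 317.90565496709957 206.01814298701922
scene [ 1.04802915 -0.63598667  0.59252714] [[0.807, 0.59, 0.021], [0.362, -0.466, -0.807], [-0.467, 0.659, -0.59]] 423.60038237095847 317.1445806491931 197.88602184597426
[0.2778838  0.66883073 0.2302494 ] [-0.61437188 -3.08064557  0.00315484] 0.08524374457633108 0.1
```

View pics/top0.png

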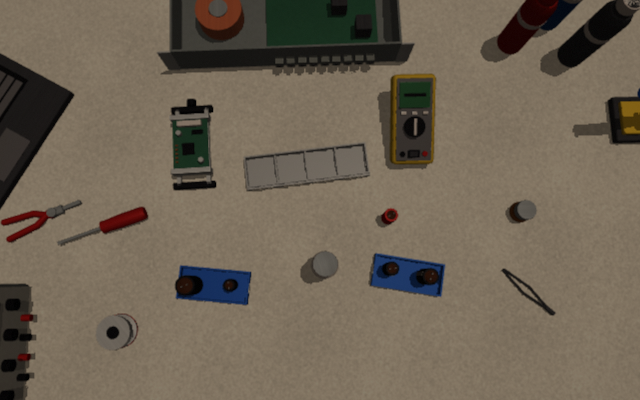

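View pics/scene0.png

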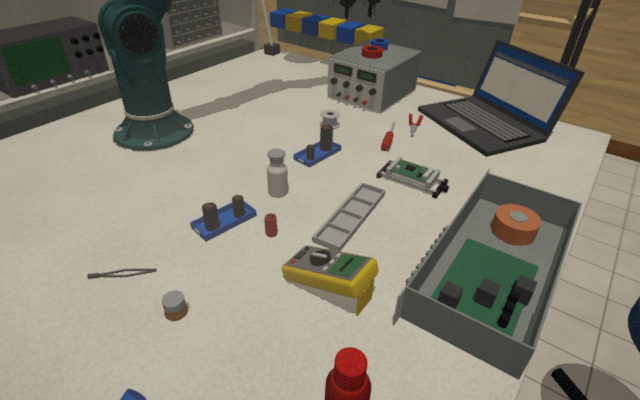

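The top view shows the row tray at about (306,167) with the meter at its right (−y) end. The left blue tray is at (214,285) with the tallest cap at (187,285) and a small one at (230,286). The right tray is at (407,276) with caps at (391,269) and (429,276). The bottle is at (323,265) and the red decoy at (390,216). I'll enlarge both tray areas.

```bash
python3 - <<'E'
from h import *
d=bot.read_camera("top"); im=cv2.cvtColor(d["image"],cv2.COLOR_RGB2BGR)
np.save("top.npy",d,allow_pickle=True)
f=lambda x0,y0,x1,y1,s:cv2.resize(im[y0:y1,x0:x1],None,fx=s,fy=s,interpolation=cv2.INTER_CUBIC)
a=f(165,250,265,315,4);b=f(360,240,460,305,4);c=f(235,135,385,200,5)
o=np.clip(np.hstack([a,b]).astype(float)*1.8,0,255)
c=np.pad(c,((0,0),(0,50),(0,0)))
cv2.imwrite("pics/z1.png",np.vstack([o,c]))
hsv=cv2.cvtColor(im,cv2.COLOR_BGR2HSV)
m=cv2.inRange(hsv,(105,150,40),(125,255,255))
for x0,x1 in((165,265),(360,460)):
    k=np.zeros_like(m);k[250:315,x0:x1]=m[250:315,x0:x1]
    r=cv2.minAreaRect(cv2.findNonZero(k)); p=cv2.boxPoints(r); q=np.array([w(d,*t,.012) for t in p]); print(p.round(1).tolist(),q.round(4).tolist(),q.mean(0).round(4))
E
```

```text
[[176.5, 297.3999938964844], [179.5, 265.29998779296875], [250.3000030517578, 271.8999938964844], [247.3000030517578, 304.0]] [[0.4381, 0.2584], [0.4964, 0.2539], [0.481, 0.1231], [0.4229, 0.1289]] [0.4596 0.1911]
[[370.1000061035156, 284.29998779296875], [375.1000061035156, 253.3000030517578], [444.8999938964844, 264.70001220703125], [439.8999938964844, 295.6000061035156]] [[0.4527, -0.0977], [0.5094, -0.1095], [0.4852, -0.2387], [0.4288, -0.2258]] [ 0.469  -0.1679][ WARN:0@1.326] global loadsave.cpp:1063 imwrite_ Unsupported depth image for selected encoder is fallbacked to CV_8U.
```

View pics/z1.png

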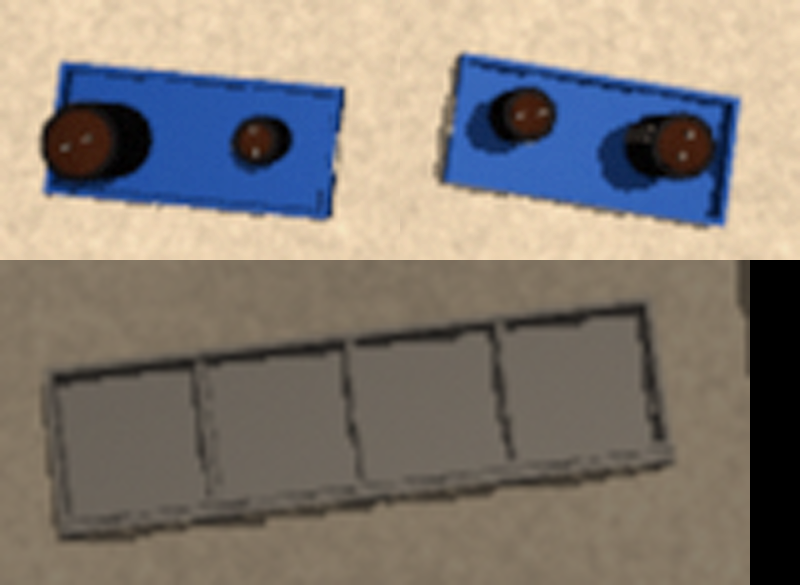

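The crop shows the cap tops at full-image pixels (185,286) for cap_4, (230.5,285.3) for cap_1, (392,268.8) for cap_2 and (430.8,276.8) for cap_3. The row tray's outline corners are about (245,157.6), (363.6,143.6), (369.4,175.4) and (247,190.6).

```bash
python3 - <<'E'
from h import *
from scipy.optimize import least_squares
d=np.load("top.npy",allow_pickle=True).item()
for n,u,v,z in(("c4",185,286,.069),("c1",230.5,285.3,.041),("c2",392,268.8,.05),("c3",430.8,276.8,.059),("bottle",323.5,262,.11)): print(n,w(d,u,v,z).round(4))
def fit(pix,L,W,zs,x0):
    loc=np.array([[W,L],[W,-L],[-W,-L],[-W,L]])/2
    def P(p): c,s=np.cos(p[2]),np.sin(p[2]); return loc@np.array([[c,s],[-s,c]])+p[:2]
    r=least_squares(lambda p:np.concatenate([np.array(px(d,[*X,z]))-q for X,z,q in zip(P(p),zs,pix)]),x0)
    return r.x.round(4),r.fun.round(1)
x,f=fit([(245,157.6),(363.6,143.6),(369.4,175.4),(247,190.6)],.235,.061,[.016,.016,.002,.002],[.65,.03,0]);print("row",x,f)
c,s=np.cos(x[2]),np.sin(x[2])
for b in(-87,-29,29,87):print(b,x[0]-s*b/1e3,x[1]+c*b/1e3)
print(fit([(180.3,266),(250.5,272),(247.3,304),(176.5,298)],.13,.06,[.016,.016,.01,.01],[.46,.19,0]))
print(fit([(375.3,254),(444.6,264.6),(441,296),(370.8,285.5)],.13,.06,[.016,.016,.01,.01],[.46,-.17,0]))
E
```

```text
c4 [0.4587 0.2285]
c1 [0.4577 0.1548]
c2 [ 0.4794 -0.1335]
c3 [ 0.4636 -0.1997]
bottle [ 0.4925 -0.0105]
row [0.6782 0.0149 0.1005] [-1.7  0.3  1.6 -0.4 -0.5  0.2  0.6 -0.2]
-87 0.6869287888419718 -0.07166100880507498
-29 0.6811095962806573 -0.01395366960169166
29 0.6752904037193428 0.043753669601691664
87 0.6694712111580282 0.10146100880507497
(array([ 0.4588,  0.1904, -0.1117]), array([-0.2, -0.5, -0.1, -0.4,  0. ,  0.5,  0.3,  0.3]))
(array([ 0.4679, -0.1684, -0.1724]), array([ 0.1, -0.3,  0.3, -0.6, -0.5,  0.4,  0.1,  0.5]))
```

Emit:
drive_tool(motion=[6,4,-10,-2,0,0,-0.18,6,8,-20,-4,0,0,-0.36,6,12,-30,-6,0,0,-0.54,6,16,-38,-8,0,0,-0.72,6,18.1,-44.1,-9,0,0,-0.9,6,18.1,-44.1,-9,0,0,-1.077,6,18.1,-44.1,-9,0,0,-1.077,6,18.1,-44.1,-9,0,0,-1.077,6,18.1,-44.1,-9,0,0,-1.077,6,18.1,-44.1,-9,0,0,-1.077])

```text
time_s: 1.4
eef_pos: [0.4591, 0.229, 0.1413]
tool_rot: [-2.107, -2.329, -0.0]
force: [-0.3, 0.8, 0.2]
finger_gap: 0.0599
grip_force: 0.0
```

```bash
python3 - <<'E'
from h import *
from scipy.spatial.transform import Rotation as R
d=snap("wrist","w1")
s=bot.state(); print(s["eef_pos"],s["tool_rot"],s["finger_gap"],s["time_s"],s["joint_positions"]); print(R.from_rotvec(s["tool_rot"]).as_matrix().round(3))
for n,X in(("c4",[.4587,.2285,.069]),("c1",[.4577,.1548,.041]),("tcp",s["eef_pos"])):print(n,px(d,X))
E
```

```text
[0.45893324 0.2298497  0.14135387] [-2.10522339e+00 -2.33109664e+00 -9.30534716e-04] 0.06004396731132256 1.45 [-0.76775646  0.47997611  0.28777124  2.16363409 -0.26381613  0.52981309
 -0.18032556]
[[-0.102  0.995 -0.   ]
 [ 0.995  0.102  0.001]
 [ 0.001  0.    -1.   ]]
c4 (np.float64(319.7976092980258), np.float64(216.61699389085985))
c1 (np.float64(309.6121855773066), np.float64(288.2183716308699))
tcp (np.float64(320.4486601760689), np.float64(269.53407678865665))
```

View pics/w1.png

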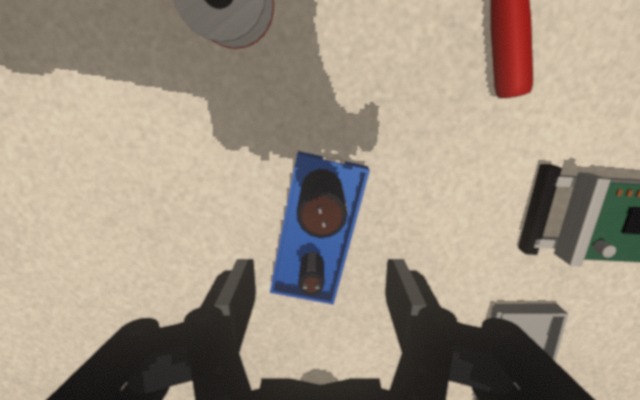

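The wrist view confirms the projections: the cap_4 top is at (322,216) and cap_1 at (312,286), both within 2 px of what I predicted. Next I'll descend and grip cap_4.

Emit:
drive_tool(motion=[6,0,-0.1,-4,0,0,0,6,0,-0.1,-8,0,0,0,6,0,-0.1,-11.5,0,0,0,6,0,-0.1,-11.5,0,0,0,2.5,0,-0.1,-11.5,0,0,0,2.5,0,-0.1,-11.5,0,0,0,2.5,0,-0.1,-11.5,0,0,0,2.5,0,-0.1,-11.5,0,0,0,2.5,0,-0.1,-8.5,0,0,0,2.5,0,-0.1,-5,0,0,0,2.5,0,-0.1,-1,0,0,0,2.5,0,-0.1,-1,0,0,0])

```text
time_s: 2.95
eef_pos: [0.4611, 0.2284, 0.1343]
tool_rot: [2.106, 2.328, 0.01]
force: [0.1, 0.0, -1.4]
finger_gap: 0.0336
grip_force: 60.0
```

Emit:
drive_tool(motion=[2.5,3.8,-5,0,0,0,0,2.5,7.6,-10,0,0,0,0,2.5,11.4,-15,0,0,0,0,2.5,15.2,-20,0,0,0,0,2.5,19,-25,0,0,0,0,2.5,21.5,-28.3,0,0,0,0,2.5,22.8,-30,0,0,0,0,2.5,22.8,-30,0,0,0,0,2.5,22.8,-30,0,0,0,0,2.5,22.8,-30,-4,0,0,0,2.5,22.8,-30,-7,0,0,0,2.5,22.8,-30,-7,0,0,0])

```text
time_s: 4.45
eef_pos: [0.6839, -0.069, 0.0588]
tool_rot: [-2.099, -2.328, 0.005]
force: [0.3, -0.4, -2.3]
finger_gap: 0.0337
grip_force: 59.9
```

```bash
python3 - <<'E'
from h import *
s=bot.state(); print(s["eef_pos"],s["tool_rot"],s["finger_gap"],s["time_s"],s["joint_positions"])
d=snap("scene","s1",(270,140,430,290),4)
for b in((.687,-.0717),):print(px(d,[*b,.003]))
E
```

```text
[ 0.68388373 -0.06904481  0.05879595] [-2.09937404 -2.32813863  0.00466553] 0.03369809868470131 4.45 [-0.10959205  0.76434532  0.22214036  1.79718299 -0.27006033  0.61695212
  0.37843483]
(np.float64(331.09789262839763), np.float64(236.9435101211517))
```

View pics/s1.png

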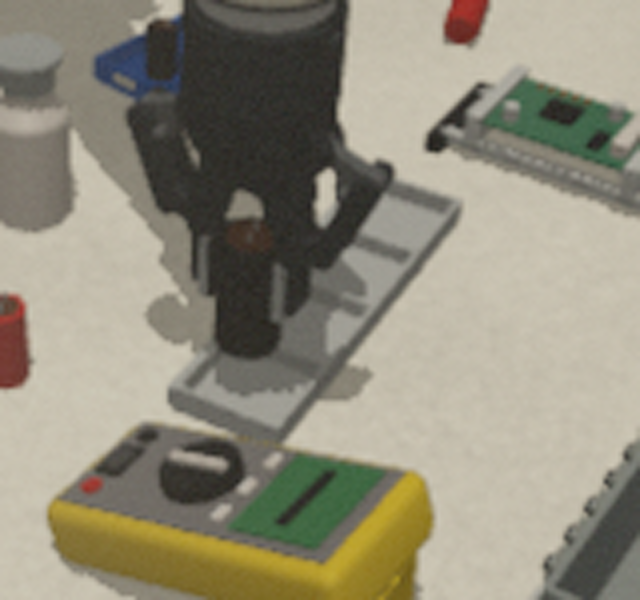

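Cap_4 hangs upright over the meter-end bay: its underside is at about crop (247,352), right above the bay centre at (244,388). I'll lower it and release.

Emit:
drive_tool(motion=[2.5,0,0,-2,0,0,0,2.5,0,0,-3.3,0,0,0,2.5,0,0,-3.4,0,0,0,2.5,0,0,-3.4,0,0,0,6,0,0,-3.4,0,0,0,6,0,0,-3.4,0,0,0,6,0,0,-3.4,0,0,0,6,0,0,-3.4,0,0,0,6,0,0,0,0,0,0,6,0,0,4,0,0,0,6,0,0,8,0,0,0,6,0,0,8,0,0,0])

```text
time_s: 6.0
eef_pos: [0.69, -0.0732, 0.1453]
tool_rot: [2.104, 2.325, 0.007]
force: [0.7, 0.1, -0.2]
finger_gap: 0.0602
grip_force: 0.0
```

```bash
python3 - <<'E'
from h import *
s=bot.state(); print(s["eef_pos"],s["tool_rot"],s["finger_gap"],s["time_s"])
d=snap("wrist","w2",(160,100,480,300),2.4)
print(px(d,[.687,-.0717,.069]),px(d,[.687,-.0717,.003]))
E
```

```text
[ 0.68996612 -0.07316461  0.14526443] [2.10381738 2.32474008 0.00727792] 0.06022810550724837 6.0
(np.float64(315.5205874135263), np.float64(211.32797928523186)) (np.float64(315.90102334048123), np.float64(184.8394019238562))
```

View pics/w2.png

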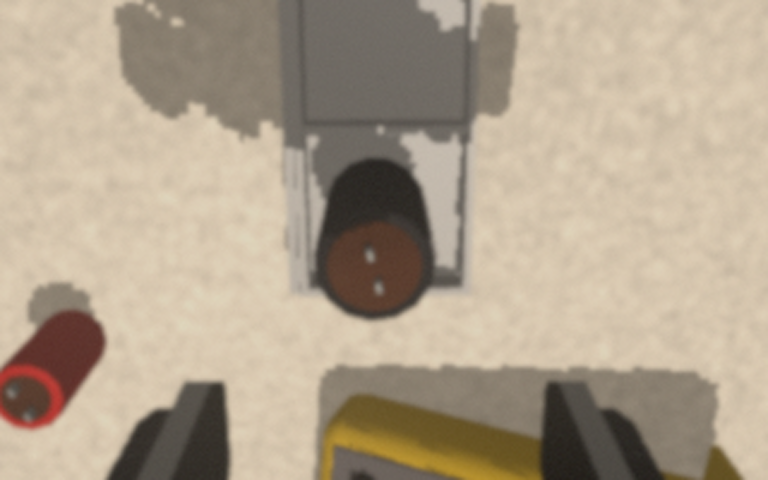

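Cap_4 stands in the meter-end bay, its base near crop (376,200) between walls at 310 and 462. I'll take cap_3 next.

Emit:
drive_tool(motion=[5.5,-5,-3,0,0,0,0,5.5,-10,-6,0,0,0,0,5.5,-15,-9,0,0,0,0,5.5,-20,-11.5,0,0,0,0,5.5,-22.4,-12.9,0,0,0,0,5.5,-22.4,-12.9,-4,0,0,0,5.5,-22.4,-12.9,-8,0,0,0,5.5,-22.4,-12.9,-11.9,0,0,0,5.5,-22.4,-12.9,-11.9,0,0,0,2,-22.4,-12.9,-11.9,0,0,0,2,-22.4,-12.9,-11.9,0,0,0,2,-22.4,-12.9,-11.9,0,0,0])

```text
time_s: 7.55
eef_pos: [0.4639, -0.2017, 0.0235]
tool_rot: [2.106, 2.328, 0.001]
force: [1.1, -0.4, -0.4]
finger_gap: 0.0283
grip_force: 59.1
```

Emit:
drive_tool(motion=[2,0,0,0,0,0,0,2,0,0,4,0,0,0,2,0,0,8,0,0,0,2,3,2.5,10,0,0,0,2,7.5,6,10,0,0,0,2,12,10,10,0,0,0,2,16.5,14,10,0,0,0,2,20,17,10,0,0,0,2,22,18.7,10,0,0,0,2,22,18.7,10,0,0,0,2,22,18.7,8,0,0,0,2,22,18.7,5,0,0,0])

```text
time_s: 9.05
eef_pos: [0.682, -0.0167, 0.0717]
tool_rot: [2.11, 2.326, -0.001]
force: [0.4, 0.4, -0.5]
finger_gap: 0.0286
grip_force: 59.3
```

Emit:
drive_tool(motion=[2,0,0,0,0,0,0,2,0,0,-3,0,0,0,2,0,0,-4.8,0,0,0,2,0,0,-4.9,0,0,0,2,0,0,-4.9,0,0,0,5.5,0,0,-4.9,0,0,0,5.5,0,0,-4.9,0,0,0,5.5,0,0,-4.9,0,0,0,5.5,0,0,-2,0,0,0,5.5,0,0,2,0,0,0,5.5,0,0,6,0,0,0,5.5,0,0,6,0,0,0])

```text
time_s: 10.55
eef_pos: [0.686, -0.0149, 0.1363]
tool_rot: [2.104, 2.325, 0.008]
force: [0.1, -0.4, -0.5]
finger_gap: 0.0546
grip_force: 0.0
```

Emit:
drive_tool(motion=[5,-5,-3,0,0,0,0,5,-10,-6,0,0,0,0,5,-15,-9,0,0,0,0,5,-19,-11,0,0,0,0,5,-20.6,-12,0,0,0,0,5,-20.6,-12,-4,0,0,0,5,-20.6,-12,-8,0,0,0,5,-20.6,-12,-11.3,0,0,0,5,-20.6,-12,-11.3,0,0,0,1.5,-20.6,-12,-11.3,0,0,0,1.5,-20.6,-12,-11.3,0,0,0,1.5,-20.6,-12,-11.3,0,0,0])

```text
time_s: 12.05
eef_pos: [0.4781, -0.1346, 0.0204]
tool_rot: [2.106, 2.328, 0.002]
force: [0.4, -0.5, 3.2]
finger_gap: 0.0234
grip_force: 59.0
```

Emit:
drive_tool(motion=[1.5,0,0,0,0,0,0,1.5,0,0,5,0,0,0,1.5,0,0,10,0,0,0,1.5,3,2.5,11,0,0,0,1.5,7.5,6,11,0,0,0,1.5,11.5,10,11,0,0,0,1.5,15.5,14,11,0,0,0,1.5,18.5,16.5,11,0,0,0,1.5,20,17.8,11,0,0,0,1.5,20,17.8,11,0,0,0,1.5,20,17.8,8,0,0,0,1.5,20,17.8,5,0,0,0])

```text
time_s: 13.55
eef_pos: [0.6755, 0.0404, 0.0692]
tool_rot: [2.111, 2.326, -0.003]
force: [0.4, -0.0, -0.1]
finger_gap: 0.0233
grip_force: 59.0
```

Emit:
drive_tool(motion=[1.5,0,0,0,0,0,0,1.5,0,0,-3,0,0,0,1.5,0,0,-4.8,0,0,0,1.5,0,0,-4.9,0,0,0,1.5,0,0,-4.9,0,0,0,5,0,0,-4.9,0,0,0,5,0,0,-4.9,0,0,0,5,0,0,-4.9,0,0,0,5,0,0,-2,0,0,0,5,0,0,2,0,0,0,5,0,0,6,0,0,0,5,0,0,6,0,0,0])

```text
time_s: 15.05
eef_pos: [0.68, 0.0433, 0.1332]
tool_rot: [2.104, 2.326, 0.009]
force: [0.1, -0.3, -0.2]
finger_gap: 0.05
grip_force: 0.0
```

Emit:
drive_tool(motion=[4.5,-5,2.5,0,0,0,0,4.5,-10,5,0,0,0,0,4.5,-15,8,0,0,0,0,4.5,-20,10,0,0,0,0,4.5,-22,11.1,0,0,0,0,4.5,-22,11.1,-4,0,0,0,4.5,-22,11.1,-8,0,0,0,4.5,-22,11.1,-11.1,0,0,0,4.5,-22,11.1,-11.1,0,0,0,1.2,-22,11.1,-11.1,0,0,0,1.2,-22,11.1,-11.1,0,0,0,1.2,-22,11.1,-11.1,0,0,0])

```text
time_s: 16.55
eef_pos: [0.4576, 0.1547, 0.0192]
tool_rot: [2.107, 2.329, 0.002]
force: [0.1, 0.4, -0.2]
finger_gap: 0.0198
grip_force: 58.7
```

Emit:
drive_tool(motion=[1.2,0,0,0,0,0,0,1.2,0,0,5,0,0,0,1.2,0,0,10,0,0,0,1.2,4,-1,11,0,0,0,1.2,8,-2,11,0,0,0,1.2,12,-3,11,0,0,0,1.2,16,-4,11,0,0,0,1.2,20,-5,11,0,0,0,1.2,21.4,-5.3,11,0,0,0,1.2,21.4,-5.3,11,0,0,0,1.2,21.4,-5.3,8,0,0,0,1.2,21.4,-5.3,5,0,0,0])

```text
time_s: 18.05
eef_pos: [0.669, 0.1028, 0.0679]
tool_rot: [-2.105, -2.33, 0.001]
force: [-0.4, -0.4, 0.1]
finger_gap: 0.0198
grip_force: 58.9
```

Emit:
drive_tool(motion=[1.2,0,0,0,0,0,0,1.2,0,0,-3,0,0,0,1.2,0,0,-4.8,0,0,0,1.2,0,0,-4.9,0,0,0,1.2,0,0,-4.9,0,0,0,4.5,0,0,-4.9,0,0,0,4.5,0,0,-4.9,0,0,0,4.5,0,0,-4.9,0,0,0,4.5,0,0,-2,0,0,0,4.5,0,0,2,0,0,0,4.5,0,0,6,0,0,0,4.5,0,0,6,0,0,0])

```text
time_s: 19.55
eef_pos: [0.674, 0.1014, 0.1321]
tool_rot: [2.105, 2.326, 0.009]
force: [0.0, 0.3, -0.1]
finger_gap: 0.0447
grip_force: 0.0
```

Emit:
drive_tool(motion=[8.5,-4,2,2,0,0,-0.05,8.5,-8,4,3,0,0,-0.1,8.5,-12,6,3,0,0,-0.15,8.5,-16,7.5,3,0,0,-0.2,8.5,-20,8.5,3,0,0,-0.212,8.5,-21.3,8.9,3,0,0,-0.212,8.5,-21.3,8.9,3,0,0,-0.212,8.5,-21.3,8.9,3,0,0,-0.212])

```text
time_s: 20.55
eef_pos: [0.4603, 0.1903, 0.1585]
tool_rot: [2.342, 2.091, 0.003]
force: [0.3, -0.3, 0.8]
finger_gap: 0.0849
grip_force: 0.0
```

```bash
python3 - <<'E'
from h import *
s=bot.state(); print(s["eef_pos"],s["tool_rot"])
d=snap("top","t2",(160,130,460,310),2.6)
d=bot.read_camera("wrist"); im=cv2.cvtColor(d["image"],cv2.COLOR_RGB2BGR); cv2.imwrite("pics/w3.png",im)
hsv=cv2.cvtColor(im,cv2.COLOR_BGR2HSV); m=cv2.inRange(hsv,(105,120,40),(125,255,255))
p=cv2.boxPoints(cv2.minAreaRect(cv2.findNonZero(m))); q=np.array([w(d,*t,.016) for t in p]); print(p.round(1).tolist(),q.round(4).tolist(),q.mean(0))
E
```

```text
[0.46026742 0.19025097 0.15847733] [2.34223311 2.09128885 0.00272664]
[[284.0, 251.0], [284.0, 109.0], [353.0, 109.0], [353.0, 251.0]] [[0.4205, 0.1329], [0.439, 0.258], [0.4941, 0.2517], [0.4836, 0.1257]] [0.45929854 0.1920845 ]
```

View pics/t2.png

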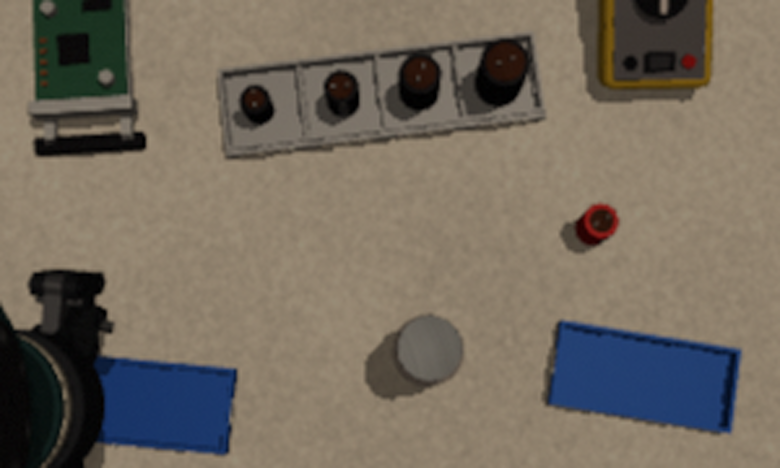

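View pics/w3.png

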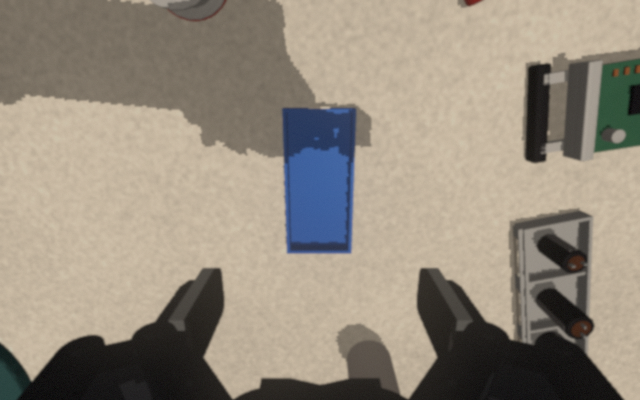

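All four caps stand in order: crop (257,104), (342,92), (420,80) and (502,70). The blue trays are empty. The wrist view shows tray_a at (284–356,108)–(288–351,252), square to the gripper. I'll squeeze tray_a once to align it, release, rise and measure.

Emit:
drive_tool(motion=[8.5,0,0.1,-5,0,0,0,8.5,0,0.1,-10,0,0,0,8.5,0,0.1,-14,0,0,0,8.5,0,0.1,-15.6,0,0,0,8.5,0,0.1,-15.6,0,0,0,5,0,0.1,-15.6,0,0,0,5,0,0.1,-15.6,0,0,0,5,0,0.1,-15.6,0,0,0,5,0,0.1,-15.6,0,0,0])

```text
time_s: 21.78
eef_pos: [0.4593, 0.1919, 0.0042]
tool_rot: [2.342, 2.093, 0.005]
force: [-0.4, -0.6, 5.8]
finger_gap: 0.0578
grip_force: 63.7
```

Emit:
drive_tool(motion=[8.5,0,0,0,0,0,0,8.5,0,0,0,0,0,0,8.5,0,0,0,0,0,0,8.5,0,0,5,0,0,0,8.5,0,0,10,0,0,0,8.5,0,0,15.6,0,0,0,8.5,0,0,15.6,0,0,0,8.5,0,0,15.6,0,0,0,8.5,0,0,15.6,0,0,0,8.5,0,0,15.6,0,0,0])

```text
time_s: 23.02
eef_pos: [0.4574, 0.1911, 0.1571]
tool_rot: [-2.342, -2.093, 0.004]
force: [0.7, -0.1, -0.6]
finger_gap: 0.0851
grip_force: 0.0
```

```bash
cat >> h.py <<'E'
from scipy.optimize import least_squares
from scipy.spatial.transform import Rotation as Ro
def tray(name,x0):
    "fit outer rim outline of the blue tray in the wrist view; offsets of its centre from the TCP in tool x,y (mm) and yaw difference"
    d=bot.read_camera("wrist"); s=bot.state(); im=cv2.cvtColor(d["image"],cv2.COLOR_RGB2BGR); cv2.imwrite(f"pics/{name}.png",im)
    m=cv2.inRange(cv2.cvtColor(im,cv2.COLOR_BGR2HSV),(105,120,25),(125,255,255)); m=cv2.morphologyEx(m,cv2.MORPH_OPEN,np.ones((5,5)))
    c=max(cv2.findContours(m,0,2)[0],key=cv2.contourArea); hull=cv2.convexHull(c)
    loc=np.array([[.03,.065],[.03,-.065],[-.03,-.065],[-.03,.065]])
    def quad(p):
        C,S=np.cos(p[2]),np.sin(p[2]); xy=loc@np.array([[C,S],[-S,C]])+p[:2]
        # hull of rim and foot, as the mask shows both
        return cv2.convexHull(np.array([px(d,[*q,z]) for q in xy for z in(0,.016)],np.float32))
    r=least_squares(lambda p:[cv2.pointPolygonTest(quad(p),tuple(map(float,h[0])),True) for h in c],x0,diff_step=1e-3,loss="soft_l1")
    T=Ro.from_rotvec(s["tool_rot"]).as_matrix(); o=T[:2,:2].T@(r.x[:2]-s["eef_pos"][:2])
    ty=np.arctan2(T[1,1],T[0,1])
    print(name,"centre",r.x.round(4),"rms px",np.sqrt(np.mean(r.fun**2)).round(2),"offset tool xy mm",(o*1e3).round(1),"tooly yaw",ty.round(4),"tcp",s["eef_pos"].round(4),"corners",cv2.boundingRect(c))
E
python3 -c "
from h import *
tray('a1',[.459,.192,-.11])"
```

```text
a1 centre [ 0.4565  0.19   -0.0991] rms px 5.67 offset tool xy mm [-1.3 -1. ] tooly yaw -0.1122 tcp [0.4576 0.1911 0.1573] corners (288, 109, 69, 136)
```

```bash
sed -i 's/MORPH_OPEN,np.ones((5,5))/MORPH_CLOSE,np.ones((9,9))/; s/for h in c\],x0/for h in hull],x0/' h.py
python3 -c "
from h import *
tray('a2',[.459,.192,-.11])
im=cv2.imread('pics/a2.png')[90:270,240:400]; cv2.imwrite('pics/a2z.png',cv2.resize(im,None,fx=3.3,fy=3.3,interpolation=2))"
```

```text
a2 centre [ 0.4579  0.1888 -0.1067] rms px 1.79 offset tool xy mm [-2.3  0.4] tooly yaw -0.1122 tcp [0.4578 0.1911 0.1575] corners (287, 110, 70, 143)
```

View pics/a2z.png

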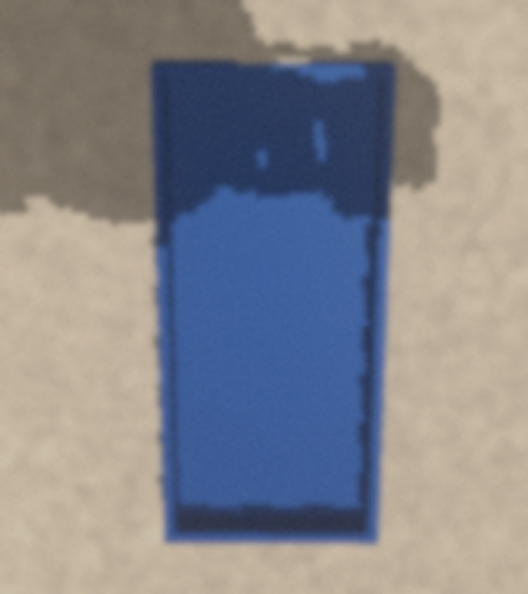

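The enlarged crop puts tray_a's rim corners at full-image pixels (286.4,108.8), (360,108.8), (354.2,254.5) and (290.3,254.5). Next I'll go above tray_b high over the bottle and take the same view.

```bash
cat >> h.py <<'E'
def corners(pix,x0):
    "pix: rim corners TL,TR,BR,BL in the wrist view now (image up=+y, right=+x)"
    d=bot.read_camera("wrist"); s=bot.state()
    loc=np.array([[-.03,.065],[.03,.065],[.03,-.065],[-.03,-.065]])
    def f(p):
        C,S=np.cos(p[2]),np.sin(p[2]); xy=loc@np.array([[C,S],[-S,C]])+p[:2]
        return np.concatenate([np.array(px(d,[*q,.016]))-t for q,t in zip(xy,pix)])
    r=least_squares(f,x0); T=Ro.from_rotvec(s["tool_rot"]).as_matrix()
    print("centre",r.x.round(4),"res",r.fun.round(1),"offset tool xy mm",(T[:2,:2].T@(r.x[:2]-s["eef_pos"][:2])*1e3).round(1),"yaw",np.arctan2(T[1,1],T[0,1]).round(4),"tcp",s["eef_pos"].round(4))
E
python3 -c "
from h import *
corners([(286.4,108.8),(360,108.8),(354.2,254.5),(290.3,254.5)],[.459,.19,-.11])"
```

```text
centre [ 0.4597  0.1911 -0.1154] res [-0.8 -0.2  0.7  0.   0.6  0.3 -0.5  0.1] offset tool xy mm [0.1 1.8] yaw -0.1122 tcp [0.4579 0.1912 0.1576]
```

Emit:
drive_tool(motion=[8.5,0,-4,2,0,0,0,8.5,0,-9,3,0,0,0,8.5,0,-14,3,0,0,0,8.5,0.5,-19,3,0,0,-0.03,8.5,0.8,-24,3,0,0,-0.06,8.5,1,-29,3,0,0,-0.06,8.5,1,-33,2,0,0,-0.06,8.5,1,-35.9,0,0,0,-0.06,8.5,1,-35.9,0,0,0,-0.06,8.5,1,-35.9,0,0,0,-0.06,8.5,1,-35.9,0,0,0,-0.06])

```text
time_s: 24.55
eef_pos: [0.4686, -0.1661, 0.1586]
tool_rot: [-2.402, -2.025, -0.001]
force: [-0.3, 0.9, 0.1]
finger_gap: 0.0848
grip_force: 0.0
```

```bash
python3 -c "
from h import *
tray('b1',[.468,-.168,-.17])
im=cv2.imread('pics/b1.png')[90:270,240:400]; cv2.imwrite('pics/b1z.png',cv2.resize(im,None,fx=3.3,fy=3.3,interpolation=2))"
```

```text
b1 centre [ 0.4673 -0.1709 -0.1763] rms px 1.65 offset tool xy mm [-4.9 -0.5] tooly yaw -0.1695 tcp [ 0.4686 -0.1661  0.1586] corners (288, 113, 69, 142)
```

View pics/b1z.png

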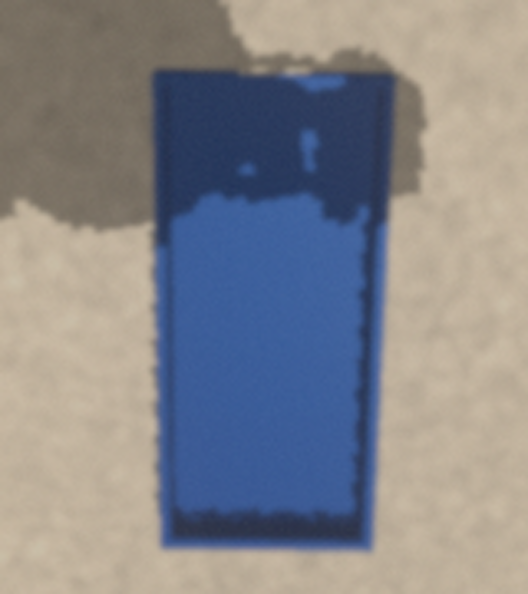

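Tray_b's rim corners read (153,71), (395,73), (371,550) and (162,547) in the crop.

```bash
python3 -c "
from h import *
corners([(286.4,111.5),(359.7,112.1),(352.4,256.7),(289.1,255.8)],[.468,-.168,-.17])"
```

```text
centre [ 0.4698 -0.1684 -0.1828] res [-0.6 -0.3  0.6  0.1  0.7  0.1 -0.7  0.3] offset tool xy mm [-1.8  1.5] yaw -0.1698 tcp [ 0.4686 -0.1663  0.1587]
```

Emit:
drive_tool(motion=[8.5,0.1,-0.2,-5,0,0,-0.012,8.5,0.1,-0.2,-10,0,0,-0.012,8.5,0.1,-0.2,-14,0,0,-0.012,8.5,0.1,-0.2,-15.7,0,0,-0.012,8.5,0.1,-0.2,-15.7,0,0,-0.012,8.5,0.1,-0.2,-15.7,0,0,-0.012,5,0.1,-0.2,-15.7,0,0,-0.012,5,0.1,-0.2,-15.7,0,0,-0.012,5,0.1,-0.2,-15.7,0,0,-0.012,5,0.1,-0.2,-15.7,0,0,-0.012,5,0.1,-0.2,-15.7,0,0,-0.012])

```text
time_s: 26.02
eef_pos: [0.4699, -0.1695, 0.0027]
tool_rot: [2.415, 2.007, 0.002]
force: [-1.4, 0.8, 8.5]
finger_gap: 0.0582
grip_force: 63.2
```

Emit:
drive_tool(motion=[5,0,0,5,0,0,0,5,0,0,10,0,0,0,5,0,0,15,0,0,0,5,0,3,18,0,0,0.01,5,-0.2,8,18,0,0,0.02,5,-0.4,13,18,0,0,0.04,5,-0.6,18,18,0,0,0.06,5,-0.8,23,18,0,0,0.072,5,-1,28,18,0,0,0.072,5,-1,32,16,0,0,0.072,5,-1,35.9,12,0,0,0.072,5,-1,35.9,9,0,0,0.072])

```text
time_s: 27.52
eef_pos: [0.4587, 0.1942, 0.0904]
tool_rot: [-2.334, -2.101, -0.003]
force: [0.2, -0.2, -0.7]
finger_gap: 0.058
grip_force: 65.9
```

Emit:
drive_tool(motion=[5,0,0,-3,0,0,0,5,0,0,-5,0,0,0,5,0,0,-6.2,0,0,0,5,0,0,-6.2,0,0,0,5,0,0,-6.2,0,0,0,5,0,0,-6.2,0,0,0])

```text
time_s: 28.28
eef_pos: [0.4597, 0.1897, 0.0301]
tool_rot: [2.342, 2.093, 0.002]
force: [0.1, 0.6, -1.1]
finger_gap: 0.0583
grip_force: 65.9
```

```bash
python3 - <<'E'
from h import *
s=bot.state(); print(s["eef_pos"],s["tool_rot"],s["finger_gap"],s["force"],s["time_s"])
d=snap("scene","s2",(260,110,380,200),6)
E
```

```text
[0.45966238 0.1897317  0.03007462] [2.34181793e+00 2.09337853e+00 2.21212290e-03] 0.05833857951735819 [ 0.0548034  0.6280626 -1.0778889] 28.275
```

View pics/s2.png

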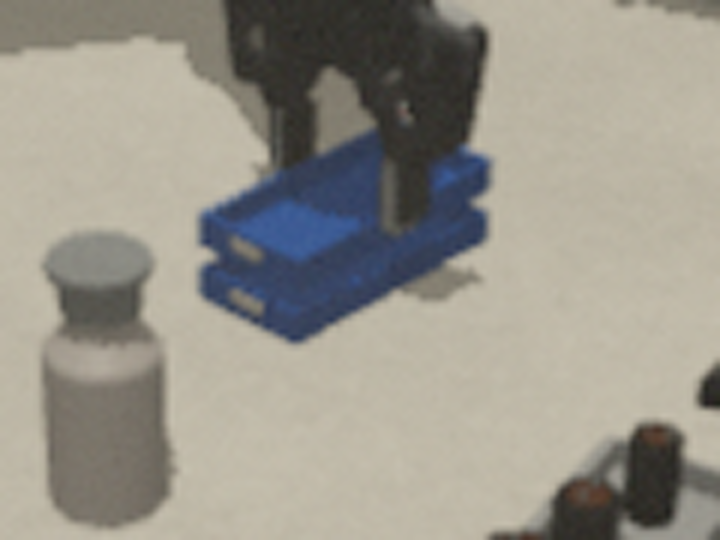

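The carried tray hovers over tray_a with its edges lined up: left corners at crop x 200 and 200, right corners at 492 and 487. I'll lower it, release and retreat.

Emit:
drive_tool(motion=[5,0,0,-0.6,0,0,0,5,0,0,-1,0,0,0,5,0,0,-1.2,0,0,0,5,0,0,-1.2,0,0,0,5,0,0,-1.2,0,0,0])

```text
time_s: 28.95
eef_pos: [0.4591, 0.1896, 0.0187]
tool_rot: [-2.342, -2.093, -0.002]
force: [-3.3, -0.6, 18.9]
finger_gap: 0.058
grip_force: 68.1
```

Emit:
drive_tool(motion=[8.5,0,0,0,0,0,0,8.5,0,0,0,0,0,0,8.5,0,0,0,0,0,0,8.5,0,0,0,0,0,0,8.5,0,0,5,0,0,0,8.5,0,0,10,0,0,0,8.5,0,3,14,0,0,0,8.5,0,8,15,0,0,0,8.5,0,13,15,0,0,0,8.5,0,18,15,0,0,0,8.5,0,23,15,0,0,0,8.5,0,23,15,0,0,0])

```text
time_s: 30.45
eef_pos: [0.4575, 0.4256, 0.1665]
tool_rot: [-2.332, -2.102, -0.002]
force: [-0.3, -0.1, -0.1]
finger_gap: 0.0851
grip_force: 0.0
```

```bash
python3 - <<'E'
from h import *
a=bot.read_camera("top")["image"][:,:,::-1]; b=bot.read_camera("scene")["image"][:,:,::-1]
r=lambda i,x0,y0,x1,y1,k:cv2.resize(np.ascontiguousarray(i[y0:y1,x0:x1]),k,interpolation=2)
t=r(a,165,135,385,310,(400,318)); s=r(b,180,110,400,285,(400,318)); u=r(a,165,250,265,315,(400,260)); v=r(b,280,130,350,175,(400,260))
cv2.imwrite("pics/f.png",np.vstack([np.hstack([t,s]),np.hstack([u,v])])); print(bot.state()["time_s"])
E
```

```text
30.55
```

View pics/f.png

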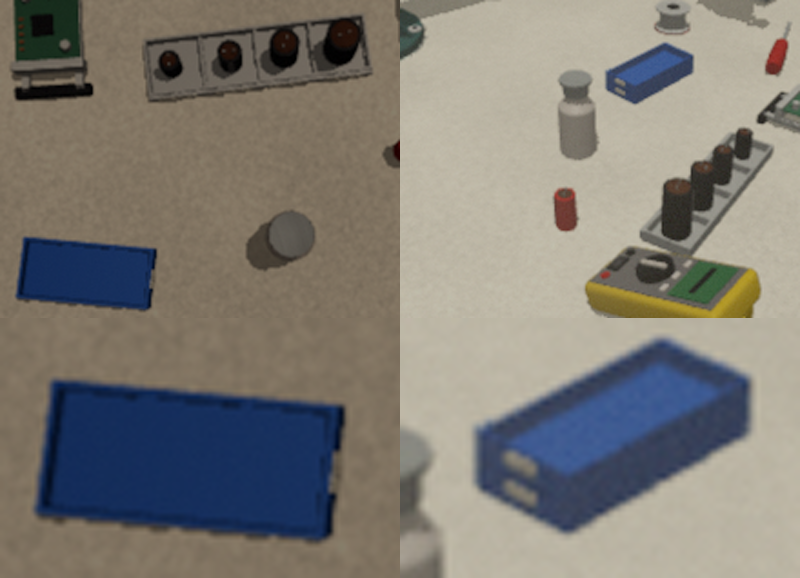

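The final composite shows the four caps upright in order, with the tallest at the meter. The blue trays are stacked with straight common edges (lower right, 475–750), the bottle is standing and the robot is clear.

```bash
python3 -c "
from cell import bot
print(bot.hand_in())"
```

```text
the job is handed in; nothing more can be done
None
```

The job is handed in at about 31 s: in the last pictures the four capacitors stand pins up in height order with the tallest at the meter's end, the blue trays are stacked squarely where tray_a stood, and the bottle is upright.

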